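# Feed one spacer and nudge it onto the green mat

## Robot

A 7-joint arm with a two-finger parallel gripper is mounted at the origin on a cart in front of the work surface, level with it; the furniture and walls round the work are solid. World frame = base frame: x ahead of the robot, y to its left, z up, the work surface at z = 0. Lengths are in m, angles in rad, forces in N, time in s.
With the tool pointing down it reaches from about 0.425 to 0.925 m from the base axis. Payload 6.8 kg.
Tool frame: the origin (TCP) lies between the finger pads; the fingertips stand finger_overhang ahead of it and the grasp point (between the pads) lies 6 mm ahead of it (finger_overhang is the distance from the TCP to the fingertips, in m); z points along the fingers, y is the line along which they close (so a half turn about z gives the same grasp; the last joint's range is limited). The gripper opens to 85 mm and grips with 20 to 120 N. Pads are 22 mm wide; open, the fingers measure 114 mm over their backs; the gripper's body (76 mm by 85 mm) begins 54 mm behind the grasp point. The pads swing forward as they close: fully open they stand 13 mm farther back than shut.
Start: joints at [1.02, 0.477, 0.022, 1.555, -0.011, 1.109, -0.083], TCP at [0.289, -0.61, 0.256] pointing down, gripper open.
Joint ranges: [-2.96, 2.96], [-0.34, 2.1], [-1.41, 1.46], [0.24, 2.44], [-1.37, 4.51], [0.17, 1.92], [-2.96, 2.96]. Speed limits (rad/s): [2.39, 2.39, 3.14, 3.14, 3.14, 3.14, 3.14].

## Interface

Orientations are given as a unit quaternion [w, x, y, z].
In Python, from station import * gives the robot as it stands.
- The arm moves only by the tool drive_tool, never from a script. Its argument "increments" is a list of rows, each an object of numbers: "claw": the finger opening in m, from 0 to 0.0854; "dx", "dy", "dz": the shift along the tool's x, y, z in m; "wx", "wy", "wz": the turn, a rotation vector about the tool's x, y, z in degrees. A call has 1 to 20 rows; each row shifts and turns the commanded pose from where the row before left it, along the tool's axes as they then stand; what a row does not reach is not made up. A row lasts 1/8 s, in which the tool goes at most 62.5 mm and 10.7 degrees, less where a joint would pass 70% of its speed; a pose out of reach is approached as far as the arm can. A call with a gripper value outside its range is refused whole. The fingers move at their own pace and stop on an object; "newtons" is the grip in N (left out, the last holds). Time passes only in rows, so rows that do not move let the fingers close. It gives the time, the measured TCP pose, the force, the opening and the grip force at its end, in the units of the state.
- get_obs(): the state, without advancing time (a new reading comes with each control period).
- read_camera(name): name is "side" or "top" or "wrist"; returns (picture, depth): 384x512x3 uint8, red, green, blue; 384x512 float32, m along the optical axis (not along the pixel's ray), 0 where there is no reading.
- calibration(name): a dict with "intrinsics" (3x3 intrinsics, pixels), "R" (3x3) and "t" (3): a world point X has camera coordinates R X + t; the wrist camera has in their place "mount" (4x4, takes a point from camera to tool coordinates, whose origin is the TCP and whose axes are the flange's). Camera axes: x right, y down, z forward; pixel columns grow to the right and rows downward; lengths in m; the calibration is good to about 2 mm. A picture is of the moment at which its call begins: read the wrist's pose just before it. calibration takes no time and is no camera call.
- hand_in(): hands the job in; it is judged then, once.
The state is a dict: "t": time; "q": joint angles; "joint_vel": joint speeds; "joint_torque": joint torques, N m; "eef_pos": TCP position; "tool_rot": TCP orientation; "contact_force": force on the tool from outside, world axes, zero at the start; "torque": the same for the moment, N m; "gripper_width": opening from 0.0 (shut) to 1.0 (fully open); "grasp_force": force on a finger pad.
Only numpy, scipy, OpenCV 4.12 (cv2) and the standard library are available. Lean on these libraries where they do the work, as an engineer would, in place of code of your own. Each camera call takes 0.05 s, during which the arm holds its last target. There are 200 camera calls.

## Task

Press the orange plunger of the grey spacer feeder fully down once and let it rise again, so that a single aluminium spacer slides out on the bench. Then nudge that spacer sideways over the bench with the fingertips until it lies flat and wholly on the green mat. Never pick a spacer up, leave the other two in the feeder, do not disturb the things lying about, and finish with the hand clear.

Things in the scene. Friction and masses are not known exactly. Their poses are not given: they have to be found in the camera images.
- feeder: grey spacer feeder fixed to the bench. Origin: at bench level under the centre of its spacer stack; its -x points out of the outlet (opening 48 mm wide, 16 mm high, in the front face at x = -30 mm; the bench is its floor). Magazine open at the top, 64 mm wide, 46 mm high; the housing behind it ends at x = +100; screwed feet reach y = +-53 mm at x = 43 to 93
- outlet (a point): point on the bench 68 mm in front of the feeder's origin, where the fed spacer's centre comes to lie after one full press (a hasty press sends it a little farther). As the plunger rises the next spacer drops down, so a second press would feed another
- plunger_top (a point): centre of the top of the orange plunger cap (36 mm across), 86 mm above the bench when up, 62 mm behind the feeder's origin (feeder x = +62)
- plunger (a joint): plunger: 0 up, 0.025 m fully down (hard stop). Spring and friction of the stack resist with up to about 10 N on a slow press (25 N per m/s more when faster), the hard stop with more; it rises by itself when released
- spacer_1: lowest aluminium spacer in the magazine at the start, the one that will be fed: a disc 44 mm across, 12 mm high, about 0.04 kg, with a black dot for a bore (solid, no hole). Origin: centre of its underside, z up
- spacer_2: second aluminium spacer, alike, resting on the first; it stays in the feeder
- spacer_3: third aluminium spacer, alike, on top of the stack; it stays in the feeder
- green_mat: thin green square mat, 110 x 110 mm, flat on the bench and under 2 mm thick (no step to slide over), the goal for the spacer. Origin: its centre, at bench level; x and y along its edges. It lies to the left or to the right of the outlet
- red_mat: like the green mat but red, at the other side of the outlet; not used. Origin: its centre
- tape_measure: yellow tape measure, 39 x 90 x 70 mm, a bystander
- hex_nut_1: loose M12 hex nut, 21 mm across, 10 mm high, a bystander
- hex_nut_2: second loose hex nut, alike, a bystander
- offcut: small pine offcut, 30 x 90 x 20 mm, a bystander
Things that resemble listed ones, but are neither listed nor needed, are in the scene too. What is shaped like the spacer_3 but purple or red is not meant.

How it is judged:
On the way, in this order (a step that is already met when the one before it is completed fails the run):
1. the plunger is pressed fully down and the lowest spacer is out in front of the feeder (value of joint plunger above 0.022 m and x of spacer_1 in the frame of feeder below -0.054 m), for 0.02 s.
2. the plunger has risen again (value of joint plunger below 0.003 m), for 0.1 s.
3. the spacer is wholly on the green mat (x of spacer_1 in the frame of green_mat between -0.036 and 0.036 m and y of spacer_1 in the frame of green_mat between -0.036 and 0.036 m), for 0.1 s.
At the end, for the whole second after the job is handed in: spacer_1 lies flat and still on the bench with its centre within 36 mm of the green mat's centre along both mat axes (33 mm is wholly on it), the plunger is up (below 3 mm), and spacers 2 and 3 are in the magazine within 20 mm of its axis (all of step 3 and height (world z) of spacer_1 below 0.004 m and angle between spacer_1's own z axis and vertical below 0.1 rad and linear speed of spacer_1 below 0.02 m/s and value of joint plunger below 0.003 m and x of spacer_2 in the frame of feeder between -0.02 and 0.02 m and y of spacer_2 in the frame of feeder between -0.02 and 0.02 m and x of spacer_3 in the frame of feeder between -0.02 and 0.02 m and y of spacer_3 in the frame of feeder between -0.02 and 0.02 m); the robot touches nothing.
It fails at once if the fed spacer is lifted or tipped (height (world z) of spacer_1 above 0.012 m or angle between spacer_1's own z axis and vertical above 0.4 rad).
It fails at once if another spacer leaves the feeder or is lifted (x of any of spacer_2, spacer_3 in the frame of feeder below -0.03 m or height (world z) of spacer_2 above 0.022 m or height (world z) of spacer_3 above 0.034 m).
It fails at once if a bystander is moved more than 20 mm (distance of any of tape_measure, hex_nut_1, hex_nut_2, offcut from where it was at the start of the episode above 0.02 m).
It also fails if it takes over 58 s, if anything falls off the work surface, if the arm or the gripper's body presses on something with over 40 N, if the wrist force passes 120 N, or if a joint passes its speed limit or range.

## Working session

There is one attempt and no reset: what is moved stays moved. The work goes in short steps, Python scripts to look and compute and a tool call to move; the robot and the scene stay as the last step left them, time stands still between calls to the robot, and variables do not carry over. Pictures are saved under pics/ and viewed, at most 10 in all, crops included, and the job is handed in when it is done.

Besides the shell and the picture viewer there is one more tool, called after ">>>" by a JSON object that holds its "method" and its "body". drive_tool: Moves the arm, as the interface text tells. Its arguments: {"type":"object","properties":{"increments":{"type":"array","items":{"type":"object","properties":{"claw":{"type":"number"},"dx":{"type":"number"},"dy":{"type":"number"},"dz":{"type":"number"},"wx":{"type":"number"},"wy":{"type":"number"},"wz":{"type":"number"}}}},"newtons":{"type":"number"}},"required":["increments"]}

```bash
mkdir -p pics; python3 - <<'E'
from station import *
import cv2,numpy as np
o=get_obs(); print(o)
try: print(finger_overhang)
except Exception as e: print(e)
for n in ("top","side"):
    p,d=read_camera(n); cv2.imwrite(f"pics/{n}.png",cv2.resize(p[:,:,::-1],(800,600),interpolation=cv2.INTER_CUBIC)); np.savez(f"{n}.npz",p=p,d=d)
    print(n,calibration(n))
E
```

```text
{'t': 0.0, 'q': array([ 1.01990567,  0.47778888,  0.02236339,  1.55643169, -0.01149625,
        1.10926269, -0.08310502]), 'joint_vel': array([ 0.00116839, -0.00129407,  0.00019739,  0.00037339,  0.00124696,
        0.00068787, -0.00038438]), 'joint_torque': array([-8.39477943e-04, -5.96447468e+01,  1.60735600e+00, -2.81189042e+01,
        1.23822302e-02,  9.37973469e-03,  1.31543768e-06]), 'eef_pos': array([ 0.28896472, -0.60943916,  0.25534199]), 'tool_rot': array([-8.40806676e-04,  9.75591900e-01,  2.19589774e-01, -2.63225898e-04]), 'contact_force': array([ 0.23989285, -0.44851857,  0.27780844]), 'torque': array([ 0.00598831,  0.05139644, -0.03099018]), 'grasp_force': 0.0, 'gripper_width': 0.9988216907235126}
0.025
top {'intrinsics': array([[451.89191155,   0.        , 257.60385244],
       [  0.        , 451.89191155, 189.7226773 ],
       [  0.        ,   0.        ,   1.        ]]), 'R': array([[ 3.29885747e-04, -9.99996484e-01,  2.63119670e-03],
       [-9.89032402e-01, -7.14890001e-04, -1.47696976e-01],
       [ 1.47698337e-01, -2.55361566e-03, -9.89029160e-01]]), 't': array([0.02509147, 0.54681308, 1.11264328])}
side {'intrinsics': array([[403.66407096,   0.        , 256.90925203],
       [  0.        , 403.66407096, 186.074655  ],
       [  0.        ,   0.        ,   1.        ]]), 'R': array([[ 0.98601038, -0.16525831, -0.02175369],
       [-0.08476527, -0.38476313, -0.91911489],
       [ 0.14352135,  0.90810078, -0.39338861]]), 't': array([-0.53638254,  0.13457248,  0.85166294])}
```

View pics/top.png

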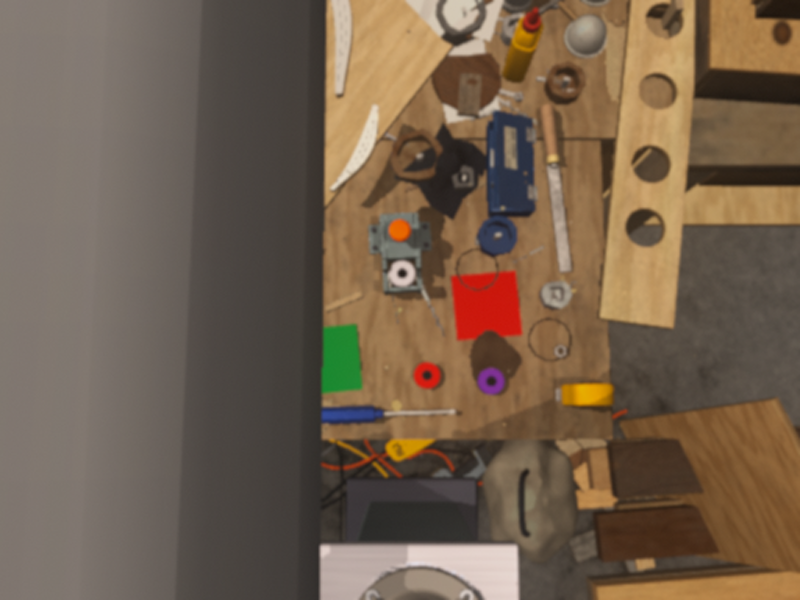

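View pics/side.png

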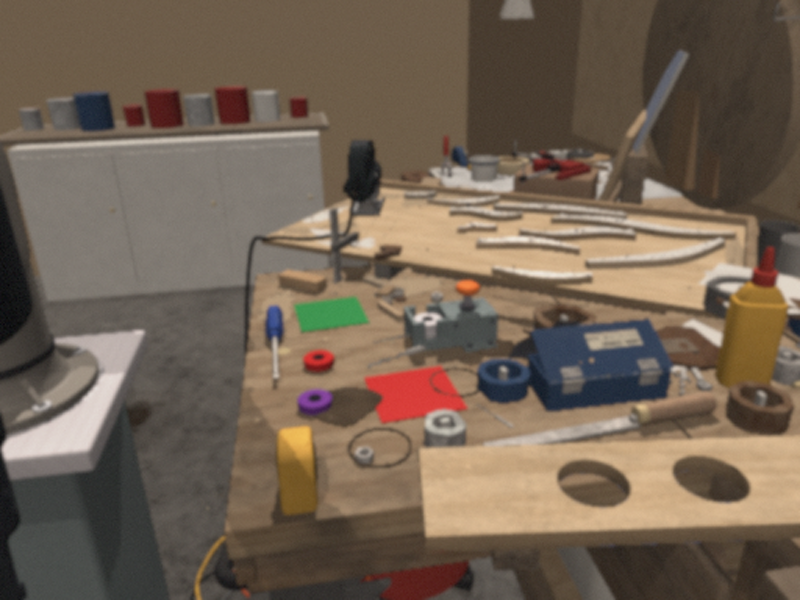

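Top: feeder with plunger cap at (399,230), stack at (402,272), outlet pointing toward the robot; green mat at (340,358) is cut off by a foreground object. Side: green mat (330,313), plunger (467,287), offcut (302,280), something nut-like near (396,293). I'll enlarge and measure.

```bash
cat >h.py <<'E'
from station import *
import cv2,numpy as np
def w(n,u,v,z):
    c=calibration(n);K,R,t=c["intrinsics"],c["R"],c["t"]
    C=-R.T@t; r=R.T@np.linalg.inv(K)@[u,v,1]
    return (C+r*(z-C[2])/r[2]).round(4)
def mask(p,lo,hi):
    m=cv2.inRange(cv2.cvtColor(p,cv2.COLOR_RGB2HSV),lo,hi)
    n,l,s,c=cv2.connectedComponentsWithStats(m); i=1+s[1:,4].argmax()
    return (l==i).astype(np.uint8),c[i],s[i]
E
python3 - <<'E'
from h import *
S=np.load("side.npz")["p"];T=np.load("top.npz")["p"]
g,c,s=mask(S,(45,120,50),(75,255,255))
k=cv2.approxPolyDP(cv2.findContours(g,0,2)[0][0],5,True)[:,0]
print("green",k.tolist(),w("side",*c,.001),[w("side",*q,.001)[:2].tolist() for q in k])
g,c,s=mask(T,(45,120,50),(75,255,255))
k=cv2.approxPolyDP(cv2.findContours(g,0,2)[0][0],4,True)[:,0]
print("greenT",[w("top",*q,.001)[:2].tolist() for q in k])
for n,P in(("top",T),("side",S)):
    m,c,s=mask(P,(6,190,150),(14,255,255)); print(n,c,s,w(n,*c,.086 if n=="top" else .08))
print("stack",w("top",402*.64-.2,272*.64-.2,.036),"sideStack",w("side",428*.64,319*.64,.036))
a=cv2.resize(S[165:265,145:345],(800,400),interpolation=cv2.INTER_CUBIC)
b=cv2.resize(T[125:265,205:345],(600,600),interpolation=cv2.INTER_CUBIC)
cv2.imwrite("pics/s2.png",a[:,:,::-1]);cv2.imwrite("pics/t2.png",b[:,:,::-1])
E
```

```text
green [[233, 203], [226, 191], [190, 196], [194, 210]] [0.4477 0.1496 0.001 ] [[0.5025, 0.1238], [0.4922, 0.2038], [0.3943, 0.1914], [0.4028, 0.104]]
greenT [[0.5042, 0.1056], [0.5015, 0.158], [0.3923, 0.1587], [0.4, 0.0941]]
top [255.38297872 146.92198582] [249 141  14  13 141] [0.6476 0.0311 0.086 ]
side [299.57142857 184.95238095] [294 183  12   4  21] [0.6496 0.0223 0.08  ]
stack [0.5887 0.0267 0.036 ] sideStack [0.5892 0.0241 0.036 ]
```

View pics/s2.png

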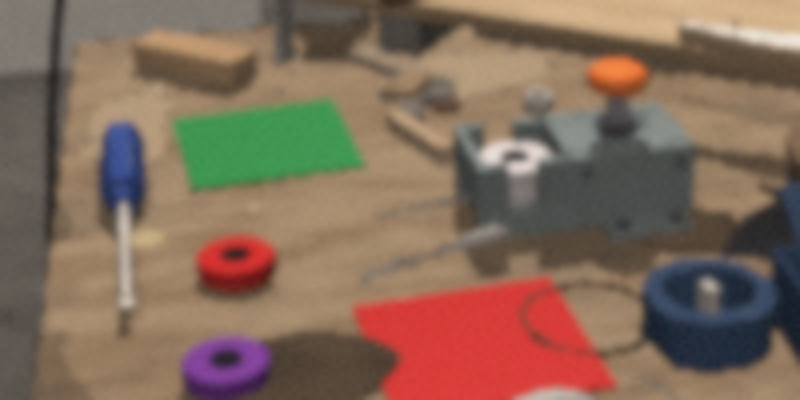

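View pics/t2.png

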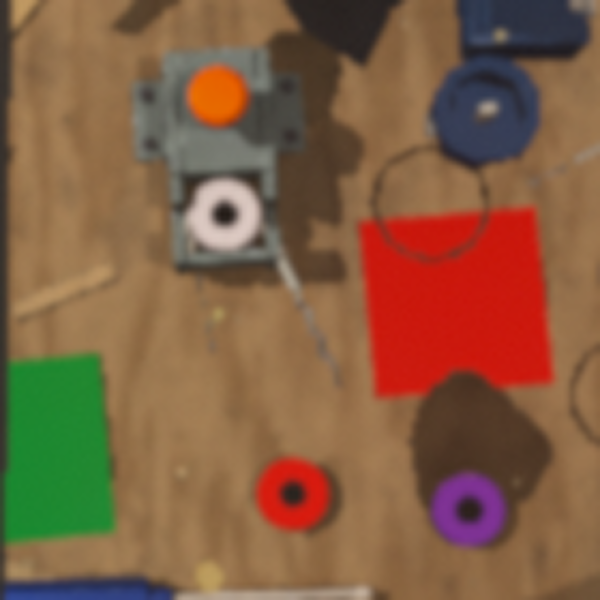

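Side crop: green mat spans about (175..362, 100..188), plunger cap (617,76), stack (515,155), with thin wires/rods lying beside the outlet. Top crop: cap (217,95), stack (225,214), plain bench between outlet and green mat. I'll check what the foreground things are before moving.

```bash
python3 - <<'E'
from h import *
for n,pts in(("top",[(50,200),(150,200),(190,100),(190,300),(203,200),(420,150),(410,60),(350,250),(390,50),(430,195),(300,300)]),("side",[(400,300),(300,310),(490,310)])):
    d=np.load(n+".npz")["d"];c=calibration(n)
    for u,v in pts:
        z=d[v,u]; X=c["R"].T@(np.linalg.inv(c["intrinsics"])@[u,v,1]*z-c["t"]); print(n,u,v,z.round(3),X.round(3))
E
```

```text
top 50 200 0.0 [0.376 0.028 1.181]
top 150 200 0.0 [0.376 0.028 1.181]
top 190 100 0.0 [0.376 0.028 1.181]
top 190 300 0.0 [0.376 0.028 1.181]
top 203 200 0.0 [0.376 0.028 1.181]
top 420 150 2.133 [ 0.877 -0.743 -0.899]
top 410 60 1.251 [ 0.917 -0.397 -0.002]
top 350 250 1.17 [ 0.395 -0.214  0.002]
top 390 50 1.251 [ 0.944 -0.341  0.002]
top 430 195 1.144 [ 0.532 -0.411  0.048]
top 300 300 1.977 [ 0.191 -0.163 -0.845]
side 400 300 0.603 [ 0.701 -0.364  0.049]
side 300 310 0.588 [ 0.549 -0.356  0.048]
side 490 310 0.578 [ 0.815 -0.409  0.049]
```

>>> {"method": "drive_tool", "body": {"increments": [{"claw": 0,"wz": -10},{"claw": 0,"wz": -10},{"claw": 0,"wz": -10},{"claw": 0,"wz": -10},{"claw": 0,"wz": -10},{"claw": 0,"wz": -10},{"claw": 0,"wz": -4.6},{"claw": 0}], "newtons": 40}}

```text
schema error: expected keys claw, dx, dy, dz, wx, wy, wz
```

>>> {"method": "drive_tool", "body": {"increments": [{"dx": 0.04,"dy": 0.0225},{"dx": 0.04,"dy": 0.0225},{"dx": 0.04,"dy": 0.0225},{"dx": 0.04,"dy": 0.0225},{"dx": 0.04,"dy": 0.0225},{"dx": 0.04,"dy": 0.0225},{"dx": 0.04,"dy": 0.0225},{"dx": 0.04,"dy": 0.0225},{"dx": 0.04,"dy": 0.0225},{"dx": 0.04,"dy": 0.0225},{"dx": 0.04,"dy": 0.0225},{"dx": 0.04,"dy": 0.0225},{"dx": 0.04,"dy": 0.0225},{"dx": 0.04,"dy": 0.0225},{"dx": 0.04,"dy": 0.0225},{"dx": 0.04,"dy": 0.0225},{}]}}

```text
schema error: expected keys claw, dx, dy, dz, wx, wy, wz
```

>>> {"method": "drive_tool", "body": {"increments": [{"claw": 0,"dx": 0,"dy": 0,"dz": 0,"wx": 0,"wy": 0,"wz": -10},{"claw": 0,"dx": 0,"dy": 0,"dz": 0,"wx": 0,"wy": 0,"wz": -10},{"claw": 0,"dx": 0,"dy": 0,"dz": 0,"wx": 0,"wy": 0,"wz": -10},{"claw": 0,"dx": 0,"dy": 0,"dz": 0,"wx": 0,"wy": 0,"wz": -10},{"claw": 0,"dx": 0,"dy": 0,"dz": 0,"wx": 0,"wy": 0,"wz": -10},{"claw": 0,"dx": 0,"dy": 0,"dz": 0,"wx": 0,"wy": 0,"wz": -10},{"claw": 0,"dx": 0,"dy": 0,"dz": 0,"wx": 0,"wy": 0,"wz": -4.6},{"claw": 0,"dx": 0,"dy": 0,"dz": 0,"wx": 0,"wy": 0,"wz": 0}], "newtons": 40}}

```text
t: 1.1
eef_pos: [0.2889, -0.6097, 0.2558]
tool_rot: [-0.0, 0.708, 0.707, 0.0]
contact_force: [1.0, -0.4, -0.5]
gripper_width: -0.001
grasp_force: 0.0
```

>>> {"method": "drive_tool", "body": {"increments": [{"claw": 0,"dx": 0.04,"dy": 0.0225,"dz": 0,"wx": 0,"wy": 0,"wz": 0},{"claw": 0,"dx": 0.04,"dy": 0.0225,"dz": 0,"wx": 0,"wy": 0,"wz": 0},{"claw": 0,"dx": 0.04,"dy": 0.0225,"dz": 0,"wx": 0,"wy": 0,"wz": 0},{"claw": 0,"dx": 0.04,"dy": 0.0225,"dz": 0,"wx": 0,"wy": 0,"wz": 0},{"claw": 0,"dx": 0.04,"dy": 0.0225,"dz": 0,"wx": 0,"wy": 0,"wz": 0},{"claw": 0,"dx": 0.04,"dy": 0.0225,"dz": 0,"wx": 0,"wy": 0,"wz": 0},{"claw": 0,"dx": 0.04,"dy": 0.0225,"dz": 0,"wx": 0,"wy": 0,"wz": 0},{"claw": 0,"dx": 0.04,"dy": 0.0225,"dz": 0,"wx": 0,"wy": 0,"wz": 0},{"claw": 0,"dx": 0.04,"dy": 0.0225,"dz": 0,"wx": 0,"wy": 0,"wz": 0},{"claw": 0,"dx": 0.04,"dy": 0.0225,"dz": 0,"wx": 0,"wy": 0,"wz": 0},{"claw": 0,"dx": 0.04,"dy": 0.0225,"dz": 0,"wx": 0,"wy": 0,"wz": 0},{"claw": 0,"dx": 0.04,"dy": 0.0225,"dz": 0,"wx": 0,"wy": 0,"wz": 0},{"claw": 0,"dx": 0.04,"dy": 0.0225,"dz": 0,"wx": 0,"wy": 0,"wz": 0},{"claw": 0,"dx": 0.04,"dy": 0.0225,"dz": 0,"wx": 0,"wy": 0,"wz": 0},{"claw": 0,"dx": 0.04,"dy": 0.0225,"dz": 0,"wx": 0,"wy": 0,"wz": 0},{"claw": 0,"dx": 0.04,"dy": 0.0225,"dz": 0,"wx": 0,"wy": 0,"wz": 0},{"claw": 0,"dx": 0,"dy": 0,"dz": 0.03,"wx": 0,"wy": 0,"wz": 0},{"claw": 0,"dx": 0,"dy": 0,"dz": 0.03,"wx": 0,"wy": 0,"wz": 0},{"claw": 0,"dx": 0,"dy": 0,"dz": 0.03,"wx": 0,"wy": 0,"wz": 0},{"claw": 0,"dx": 0,"dy": 0,"dz": 0,"wx": 0,"wy": 0,"wz": 0}]}}

```text
t: 3.6
eef_pos: [0.6477, 0.0295, 0.1637]
tool_rot: [-0.002, 0.708, 0.706, -0.002]
contact_force: [-0.2, -0.4, 0.3]
gripper_width: 0.002
grasp_force: 0.0
```

```bash
python3 - <<'E'
from h import *
o=get_obs();print(o["t"],o["eef_pos"],o["contact_force"])
p,d=read_camera("wrist");c=calibration("wrist")
cv2.imwrite("pics/w1.png",cv2.resize(p[:,:,::-1],(640,480)))
R=np.array([[0,1,0],[1,0,0],[0,0,-1.]])
M=c["mount"];K=c["intrinsics"]
m,ct,s=mask(p,(4,170,120),(16,255,255));print(ct,s)
C=o["eef_pos"]+R@M[:3,3]; r=R@M[:3,:3]@np.linalg.inv(K)@[*ct,1]
print("plunger",C+r*(.086-C[2])/r[2])
E
```

```text
3.6 [0.64773032 0.02950114 0.16370257] [-0.21187175 -0.35887936  0.33582159]
[256.40860215 221.61827957] [234 209  47  21 186]
plunger [0.64881641 0.0214472  0.086     ]
```

View pics/w1.png

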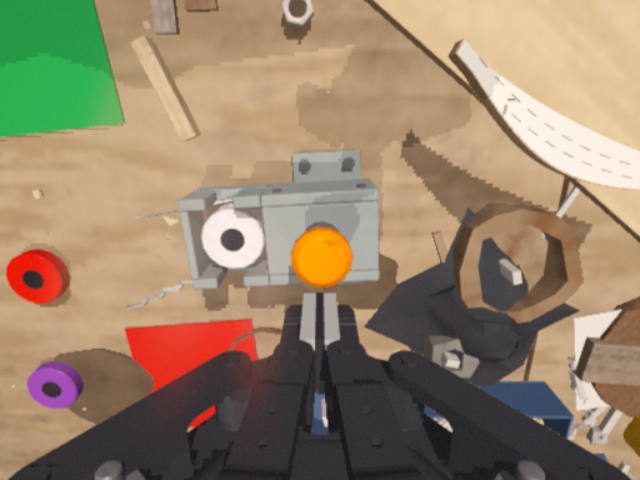

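Wrist view: cap at (322,257), stack top at (233,239), green mat corner at (123,123), its edges running to (95,0) and (0,137); a hex nut at (297,10) and a thin stick beside the mat.

```bash
cat >>h.py <<'E'
from scipy.spatial.transform import Rotation
def wr(o,u,v,z,s=0.8):
    c=calibration("wrist");R=Rotation.from_quat(o["tool_rot"],scalar_first=True).as_matrix();M=c["mount"]
    C=o["eef_pos"]+R@M[:3,3]; r=R@M[:3,:3]@np.linalg.inv(c["intrinsics"])@[u*s,v*s,1]
    return (C+r*(z-C[2])/r[2]).round(4)
E
python3 - <<'E'
from h import *
o=get_obs()
for n,u,v,z in[("cap",322,257,.086),("stack",233,239,.036),("matcorner",123,123,.001),("e1",95,0,.001),("e2",0,137,.001),("stickend",192,138,.003),("stickend2",138,40,.003),("magcornerL",182,200,.046),("magcornerR",195,287,.046),("red",38,277,.012),("boardedge",450,95,.0)]: print(n,wr(o,u,v,z))
E
```

```text
cap [0.6508 0.0332 0.086 ]
stack [0.5888 0.0273 0.036 ]
matcorner [0.5068 0.1043 0.001 ]
e1 [0.5011 0.1819 0.001 ]
e2 [0.4149 0.0945 0.001 ]
stickend [0.5564 0.0938 0.003 ]
stickend2 [0.5268 0.1578 0.003 ]
magcornerL [0.56   0.0573 0.046 ]
magcornerR [ 0.5619 -0.0049  0.046 ]
red [ 0.4254 -0.0126  0.012 ]
boardedge [0.742  0.1232 0.    ]
```

>>> {"method": "drive_tool", "body": {"increments": [{"claw": 0,"dx": 0.003,"dy": 0.003,"dz": 0.01,"wx": 0,"wy": 0,"wz": 0},{"claw": 0,"dx": 0,"dy": 0,"dz": 0.02,"wx": 0,"wy": 0,"wz": 0},{"claw": 0,"dx": 0,"dy": 0,"dz": 0.018,"wx": 0,"wy": 0,"wz": 0},{"claw": 0,"dx": 0,"dy": 0,"dz": 0.004,"wx": 0,"wy": 0,"wz": 0},{"claw": 0,"dx": 0,"dy": 0,"dz": 0.004,"wx": 0,"wy": 0,"wz": 0},{"claw": 0,"dx": 0,"dy": 0,"dz": 0.004,"wx": 0,"wy": 0,"wz": 0},{"claw": 0,"dx": 0,"dy": 0,"dz": 0.004,"wx": 0,"wy": 0,"wz": 0},{"claw": 0,"dx": 0,"dy": 0,"dz": 0.004,"wx": 0,"wy": 0,"wz": 0},{"claw": 0,"dx": 0,"dy": 0,"dz": 0.004,"wx": 0,"wy": 0,"wz": 0},{"claw": 0,"dx": 0,"dy": 0,"dz": 0.004,"wx": 0,"wy": 0,"wz": 0},{"claw": 0,"dx": 0,"dy": 0,"dz": 0.003,"wx": 0,"wy": 0,"wz": 0},{"claw": 0,"dx": 0,"dy": 0,"dz": 0,"wx": 0,"wy": 0,"wz": 0}]}}

```text
t: 5.15
eef_pos: [0.6527, 0.0329, 0.0879]
tool_rot: [0.0, 0.707, 0.707, 0.0]
contact_force: [-2.0, -0.4, 3.8]
gripper_width: 0.005
grasp_force: 1.8
```

>>> {"method": "drive_tool", "body": {"increments": [{"claw": 0,"dx": 0,"dy": 0,"dz": 0.002,"wx": 0,"wy": 0,"wz": 0},{"claw": 0,"dx": 0,"dy": 0,"dz": 0.002,"wx": 0,"wy": 0,"wz": 0},{"claw": 0,"dx": 0,"dy": 0,"dz": 0,"wx": 0,"wy": 0,"wz": 0}]}}

```text
t: 5.52
eef_pos: [0.6529, 0.0329, 0.0857]
tool_rot: [0.001, 0.707, 0.707, 0.0]
contact_force: [-7.4, -1.0, 18.1]
gripper_width: 0.001
grasp_force: 8.8
```

>>> {"method": "drive_tool", "body": {"increments": [{"claw": 0,"dx": 0,"dy": 0,"dz": 0.0015,"wx": 0,"wy": 0,"wz": 0},{"claw": 0,"dx": 0,"dy": 0,"dz": 0,"wx": 0,"wy": 0,"wz": 0}]}}

```text
t: 5.78
eef_pos: [0.6529, 0.033, 0.0854]
tool_rot: [0.001, 0.707, 0.707, -0.0]
contact_force: [-11.4, -2.2, 26.6]
gripper_width: -0.003
grasp_force: 13.4
```

>>> {"method": "drive_tool", "body": {"increments": [{"claw": 0,"dx": 0,"dy": 0,"dz": -0.005,"wx": 0,"wy": 0,"wz": 0},{"claw": 0,"dx": 0,"dy": 0,"dz": -0.005,"wx": 0,"wy": 0,"wz": 0},{"claw": 0,"dx": 0,"dy": 0,"dz": -0.005,"wx": 0,"wy": 0,"wz": 0},{"claw": 0,"dx": 0,"dy": 0,"dz": -0.005,"wx": 0,"wy": 0,"wz": 0},{"claw": 0,"dx": 0,"dy": 0,"dz": -0.01,"wx": 0,"wy": 0,"wz": 0},{"claw": 0,"dx": 0,"dy": 0,"dz": -0.02,"wx": 0,"wy": 0,"wz": 0},{"claw": 0,"dx": 0,"dy": 0,"dz": -0.03,"wx": 0,"wy": 0,"wz": 0},{"claw": 0.024,"dx": -0.04,"dy": 0,"dz": -0.01,"wx": 0,"wy": 0,"wz": 0},{"claw": 0.024,"dx": -0.04,"dy": -0.03,"dz": 0,"wx": 0,"wy": 0,"wz": 0},{"claw": 0.024,"dx": 0,"dy": -0.05,"dz": 0,"wx": 0,"wy": 0,"wz": 0},{"claw": 0.024,"dx": 0,"dy": -0.05,"dz": 0,"wx": 0,"wy": 0,"wz": 0},{"claw": 0.024,"dx": 0,"dy": 0,"dz": 0,"wx": 0,"wy": 0,"wz": 0},{"claw": 0.024,"dx": 0,"dy": 0,"dz": 0,"wx": 0,"wy": 0,"wz": 0}]}}

```text
t: 7.4
eef_pos: [0.5237, -0.0471, 0.1732]
tool_rot: [0.001, 0.707, 0.707, 0.001]
contact_force: [0.5, -0.0, 0.8]
gripper_width: 0.285
grasp_force: 0.0
```

```bash
python3 - <<'E'
from h import *
o=get_obs();print(o)
p,d=read_camera("wrist")
cv2.imwrite("pics/w2.png",cv2.resize(p[:,:,::-1],(640,480)))
E
```

```text
{'t': 7.4, 'q': array([ 0.36636214,  0.37466996, -0.48181985,  1.96613578,  0.228301  ,
        0.85043071, -0.23878487]), 'joint_vel': array([-0.0094708 ,  0.02172342,  0.00256563, -0.02415501,  0.00245749,
       -0.00340123, -0.00172779]), 'joint_torque': array([ 3.27462628e-01, -4.63918233e+01, -3.97478744e+00, -2.19648886e+01,
       -1.51001837e-02,  1.12149816e-01,  4.66076031e-03]), 'eef_pos': array([ 0.52374652, -0.04705398,  0.17317444]), 'tool_rot': array([0.00107472, 0.70732401, 0.70688813, 0.00087637]), 'contact_force': array([ 0.52289959, -0.02780787,  0.824236  ]), 'torque': array([ 0.01113199, -0.00166051, -0.04355385]), 'grasp_force': 0.0, 'gripper_width': 0.2851050589695084}
```

View pics/w2.png

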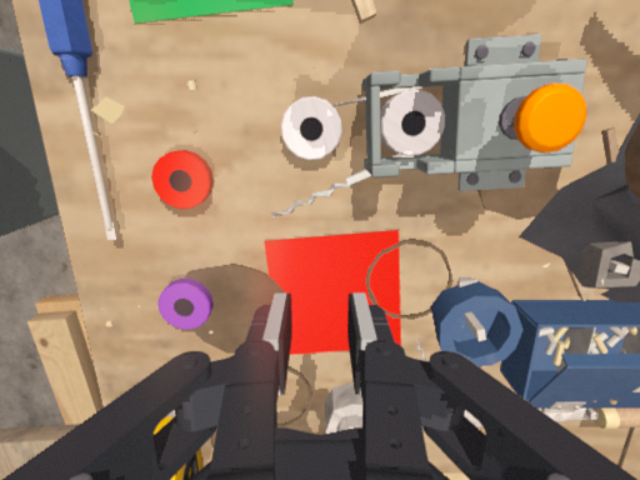

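Fed spacer at (311,128) in front of the outlet, plunger up at (551,118), second spacer still at (413,123). A drill-bit-like item lies from (275,213) to (370,175), close to where the fingers go.

```bash
python3 - <<'E'
from h import *
o=get_obs()
for n,u,v,z in[("spacer",311,128,.012),("bit1",275,214,.002),("bit2",325,193,.002),("bit3",370,173,.002),("magfront",368,75,.046),("magfrontR",372,175,.046),("red",181,180,.012),("matR",293,5,0.001),("matL",133,22,.001)]: print(n,wr(o,u,v,z))
p,d=read_camera("wrist")
d=d; c=calibration("wrist");M=c["mount"];K=c["intrinsics"];R=Rotation.from_quat(o["tool_rot"],scalar_first=True).as_matrix()
for u,v in[(285,210),(325,193),(355,181),(285,225),(330,210),(345,99),(300,180)]:
    a,b=int(u*.8),int(v*.8); zs=[]
    for i in range(-2,3):
        for j in range(-2,3):
            X=o["eef_pos"]+R@(M[:3,:3]@(np.linalg.inv(K)@[a+i,b+j,1]*d[b+j,a+i])+M[:3,3]);zs.append(X[2])
    print(u,v,np.round([min(zs),np.median(zs),max(zs)],4))
u,v=320,300
E
```

```text
spacer [0.519  0.0242 0.012 ]
bit1 [ 0.4897 -0.042   0.002 ]
bit2 [ 0.5295 -0.025   0.002 ]
bit3 [ 0.5641 -0.0094  0.002 ]
magfront [0.5543 0.0561 0.046 ]
magfrontR [ 0.5594 -0.0042  0.046 ]
red [ 0.4215 -0.0132  0.012 ]
matR [0.5071 0.104  0.001 ]
matL [0.397  0.0937 0.001 ]
285 210 [-0.0006  0.0021  0.0092]
325 193 [0.0003 0.0065 0.0088]
355 181 [0.0003 0.0093 0.0115]
285 225 [-0.0006  0.001   0.003 ]
330 210 [-0.0002  0.0008  0.0016]
345 99 [-0.0005  0.0008  0.0018]
300 180 [-0.0003  0.001   0.0022]
```

>>> {"method": "drive_tool", "body": {"increments": [{"claw": 0.05,"dx": 0.036,"dy": -0.0025,"dz": 0,"wx": 0,"wy": 0,"wz": 0},{"claw": 0.05,"dx": 0.0355,"dy": -0.0025,"dz": 0,"wx": 0,"wy": 0,"wz": 0},{"claw": 0.05,"dx": 0,"dy": 0,"dz": 0,"wx": 0,"wy": 0,"wz": 10},{"claw": 0.05,"dx": 0,"dy": 0,"dz": 0,"wx": 0,"wy": 0,"wz": 10},{"claw": 0.05,"dx": 0,"dy": 0,"dz": 0,"wx": 0,"wy": 0,"wz": 10},{"claw": 0.05,"dx": 0,"dy": 0,"dz": 0,"wx": 0,"wy": 0,"wz": 10},{"claw": 0.05,"dx": 0,"dy": 0,"dz": 0.02,"wx": 0,"wy": 0,"wz": 10},{"claw": 0.05,"dx": 0,"dy": 0,"dz": 0.03,"wx": 0,"wy": 0,"wz": 10},{"claw": 0.05,"dx": 0,"dy": 0,"dz": 0.03,"wx": 0,"wy": 0,"wz": 2},{"claw": 0.05,"dx": 0,"dy": 0,"dz": 0.02,"wx": 0,"wy": 0,"wz": 0},{"claw": 0.05,"dx": 0,"dy": 0,"dz": 0,"wx": 0,"wy": 0,"wz": 0},{"claw": 0.05,"dx": 0,"dy": 0,"dz": 0,"wx": 0,"wy": 0,"wz": 0}]}}

```text
t: 9.0
eef_pos: [0.5187, 0.0248, 0.0724]
tool_rot: [-0.0, 0.97, 0.242, 0.001]
contact_force: [0.0, 0.2, -0.2]
gripper_width: 0.587
grasp_force: 0.0
```

```bash
python3 - <<'E'
from h import *
o=get_obs();print(o["eef_pos"],o["tool_rot"],o["gripper_width"])
p,d=read_camera("wrist");np.savez("w3.npz",p=p,d=d)
cv2.imwrite("pics/w3.png",cv2.resize(p[:,:,::-1],(640,480)))
c=calibration("wrist");M=c["mount"];K=c["intrinsics"]
v,u=np.mgrid[0:384,0:512]; P=np.stack([u,v,np.ones_like(u)],-1)@np.linalg.inv(K).T*d[...,None]
X=P@M[:3,:3].T+M[:3,3]
ok=(d>0)&(X[...,2]<.04)&(X[...,2]>0)&(abs(X[...,0])<.015)&(abs(X[...,1])<.06)
Y=X[ok]
for s in(-1,1):
    q=Y[Y[:,1]*s>0]
    if len(q): print(s,len(q),"z max",np.percentile(q[:,2],[50,95,99,100]).round(4),"y",np.percentile(q[:,1],[0,1,99,100]).round(4),"x",np.percentile(q[:,0],[0,1,99,100]).round(4))
E
```

```text
[0.5186523  0.02484095 0.07242374] [-8.21839894e-06  9.70323269e-01  2.41810619e-01  6.14327210e-04] 0.5870939064180837
-1 737 z max [0.0082 0.0181 0.0203 0.0215] y [-0.0386 -0.038  -0.0245 -0.0244] x [-0.0113 -0.0101  0.0115  0.0121]
1 731 z max [0.0081 0.0181 0.0201 0.0209] y [0.0251 0.0251 0.0386 0.039 ] x [-0.011  -0.0103  0.0117  0.0119]
```

View pics/w3.png

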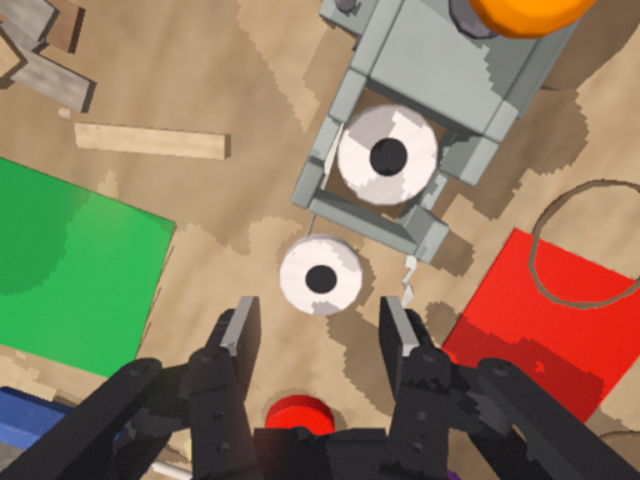

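The fed spacer's top is centred at (320,274), with fingers symmetrically on either side; tips stand 20.5 mm ahead of the TCP at this opening.

```bash
python3 - <<'E'
from h import *
o=get_obs()
R=Rotation.from_quat(o["tool_rot"],scalar_first=True).as_matrix()
for n,u,v,z in[("spacer",320.5,274,.012),("dot",320.5,279,.012),("bit",410,262,.004),("bit",407,300,.004),("mat",174,222,.001),("mat2",110,377,.001)]:
    X=wr(o,u,v,z);print(n,X,(R.T@(X-o["eef_pos"])).round(4))
E
```

```text
spacer [0.5207 0.0247 0.012 ] [0.0016 0.001  0.0607]
dot [0.5182 0.0233 0.012 ] [-0.0012  0.001   0.0607]
bit [ 0.5464 -0.0163  0.004 ] [0.0051 0.0492 0.0687]
bit [ 0.5264 -0.027   0.004 ] [-0.0176  0.0493  0.0687]
mat [0.5064 0.1047 0.001 ] [ 0.0265 -0.0764  0.0717]
mat2 [0.396  0.1035 0.001 ] [-0.0716 -0.1271  0.0715]
```

>>> {"method": "drive_tool", "body": {"increments": [{"claw": 0.05,"dx": 0,"dy": 0.001,"dz": 0.015,"wx": 0,"wy": 0,"wz": 0},{"claw": 0.05,"dx": 0,"dy": 0,"dz": 0.015,"wx": 0,"wy": 0,"wz": 0},{"claw": 0.05,"dx": 0,"dy": 0,"dz": 0.01,"wx": 0,"wy": 0,"wz": 0},{"claw": 0.05,"dx": 0,"dy": 0,"dz": 0.0085,"wx": 0,"wy": 0,"wz": 0},{"claw": 0.05,"dx": 0,"dy": 0,"dz": 0,"wx": 0,"wy": 0,"wz": 0},{"claw": 0.05,"dx": 0,"dy": 0,"dz": 0,"wx": 0,"wy": 0,"wz": 0}]}}

```text
t: 9.8
eef_pos: [0.5181, 0.0236, 0.0231]
tool_rot: [-0.0, 0.97, 0.242, -0.0]
contact_force: [-0.7, -0.1, -0.0]
gripper_width: 0.588
grasp_force: 0.0
```

>>> {"method": "drive_tool", "body": {"increments": [{"claw": 0.05,"dx": 0,"dy": -0.005,"dz": 0,"wx": 0,"wy": 0,"wz": 0},{"claw": 0.05,"dx": 0,"dy": -0.008,"dz": 0,"wx": 0,"wy": 0,"wz": 0},{"claw": 0.05,"dx": 0,"dy": -0.008,"dz": 0,"wx": 0,"wy": 0,"wz": 0},{"claw": 0.05,"dx": 0,"dy": -0.008,"dz": 0,"wx": 0,"wy": 0,"wz": 0},{"claw": 0.05,"dx": 0,"dy": -0.008,"dz": 0,"wx": 0,"wy": 0,"wz": 0},{"claw": 0.05,"dx": 0,"dy": -0.008,"dz": 0,"wx": 0,"wy": 0,"wz": 0},{"claw": 0.05,"dx": 0,"dy": -0.008,"dz": 0,"wx": 0,"wy": 0,"wz": 0},{"claw": 0.05,"dx": 0,"dy": -0.008,"dz": 0,"wx": 0,"wy": 0,"wz": 0},{"claw": 0.05,"dx": 0,"dy": -0.005,"dz": 0,"wx": 0,"wy": 0,"wz": 0},{"claw": 0.05,"dx": 0,"dy": 0,"dz": 0,"wx": 0,"wy": 0,"wz": 0}]}}

```text
t: 11.05
eef_pos: [0.4869, 0.0823, 0.0233]
tool_rot: [-0.0, 0.97, 0.242, -0.0]
contact_force: [0.1, -0.4, -0.5]
gripper_width: 0.586
grasp_force: 0.0
```

```bash
python3 - <<'E'
from h import *
o=get_obs();print(o["eef_pos"])
p,d=read_camera("wrist")
cv2.imwrite("pics/w4.png",cv2.resize(p[:,:,::-1],(640,480)))
R=Rotation.from_quat(o["tool_rot"],scalar_first=True).as_matrix()
c=calibration("wrist")
E
```

```text
[0.48686592 0.08234485 0.02329235]
```

View pics/w4.png

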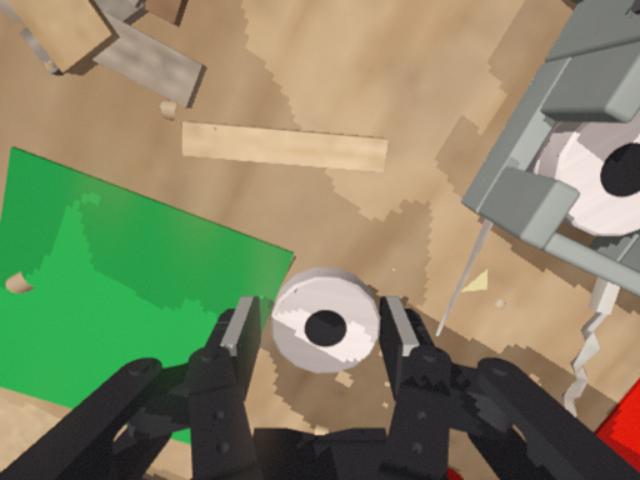

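The spacer top (326,325) sits against the trailing finger, between the fingertips, with the mat edge just ahead; pushing on.

>>> {"method": "drive_tool", "body": {"increments": [{"claw": 0.05,"dx": 0,"dy": -0.005,"dz": 0,"wx": 0,"wy": 0,"wz": 0},{"claw": 0.05,"dx": 0,"dy": -0.008,"dz": 0,"wx": 0,"wy": 0,"wz": 0},{"claw": 0.05,"dx": 0,"dy": -0.008,"dz": 0,"wx": 0,"wy": 0,"wz": 0},{"claw": 0.05,"dx": 0,"dy": -0.008,"dz": 0,"wx": 0,"wy": 0,"wz": 0},{"claw": 0.05,"dx": 0,"dy": -0.008,"dz": 0,"wx": 0,"wy": 0,"wz": 0},{"claw": 0.05,"dx": 0,"dy": -0.008,"dz": 0,"wx": 0,"wy": 0,"wz": 0},{"claw": 0.05,"dx": 0,"dy": -0.008,"dz": 0,"wx": 0,"wy": 0,"wz": 0},{"claw": 0.05,"dx": 0,"dy": -0.008,"dz": 0,"wx": 0,"wy": 0,"wz": 0},{"claw": 0.05,"dx": 0,"dy": -0.008,"dz": 0,"wx": 0,"wy": 0,"wz": 0},{"claw": 0.05,"dx": 0,"dy": -0.006,"dz": 0,"wx": 0,"wy": 0,"wz": 0},{"claw": 0.05,"dx": 0,"dy": -0.004,"dz": 0,"wx": 0,"wy": 0,"wz": 0},{"claw": 0.05,"dx": 0,"dy": -0.002,"dz": 0,"wx": 0,"wy": 0,"wz": 0},{"claw": 0.05,"dx": 0,"dy": 0,"dz": 0,"wx": 0,"wy": 0,"wz": 0},{"claw": 0.05,"dx": 0,"dy": 0.0025,"dz": 0,"wx": 0,"wy": 0,"wz": 0},{"claw": 0.05,"dx": 0,"dy": 0,"dz": 0,"wx": 0,"wy": 0,"wz": 0}]}}

```text
t: 12.98
eef_pos: [0.4505, 0.1507, 0.0233]
tool_rot: [0.0, 0.97, 0.241, 0.0]
contact_force: [0.4, -0.3, -0.2]
gripper_width: 0.584
grasp_force: 0.0
```

>>> {"method": "drive_tool", "body": {"increments": [{"claw": 0.05,"dx": 0,"dy": 0,"dz": -0.01,"wx": 0,"wy": 0,"wz": 0},{"claw": 0.05,"dx": 0,"dy": 0,"dz": -0.02,"wx": 0,"wy": 0,"wz": 0},{"claw": 0.05,"dx": 0,"dy": 0,"dz": -0.03,"wx": 0,"wy": 0,"wz": 0},{"claw": 0.05,"dx": 0,"dy": 0,"dz": -0.03,"wx": 0,"wy": 0,"wz": 0},{"claw": 0.05,"dx": 0,"dy": 0,"dz": -0.03,"wx": 0,"wy": 0,"wz": 0},{"claw": 0.05,"dx": 0,"dy": 0,"dz": -0.03,"wx": 0,"wy": 0,"wz": 0},{"claw": 0.05,"dx": 0,"dy": 0,"dz": 0,"wx": 0,"wy": 0,"wz": 0},{"claw": 0.05,"dx": 0,"dy": 0,"dz": 0,"wx": 0,"wy": 0,"wz": 0}]}}

```text
t: 13.98
eef_pos: [0.4499, 0.151, 0.1733]
tool_rot: [0.0, 0.97, 0.242, -0.0]
contact_force: [-0.4, -0.6, -0.2]
gripper_width: 0.583
grasp_force: 0.0
```

```bash
python3 - <<'E'
from h import *
o=get_obs();print(o["eef_pos"],o["contact_force"])
p,d=read_camera("wrist")
cv2.imwrite("pics/w5.png",cv2.resize(p[:,:,::-1],(640,480)))
E
```

```text
[0.44994532 0.15099165 0.17326643] [-0.3981983  -0.61417096 -0.17009707]
```

View pics/w5.png

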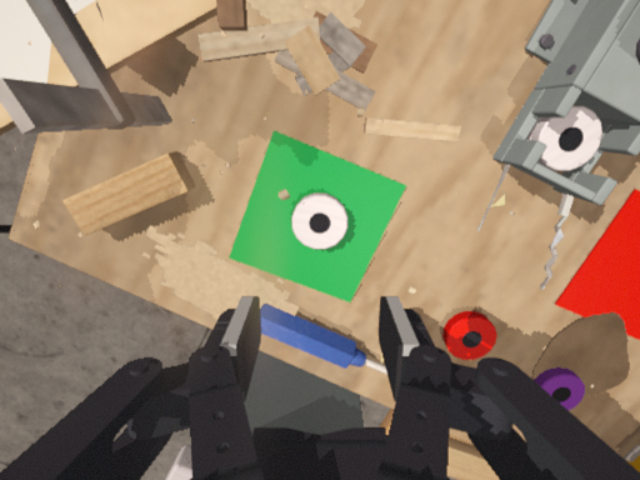

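The spacer (320,222) lies at the middle of the green mat (corners (276,132), (405,186), (352,301), (231,258)). The hand is 17 cm up and touches nothing, and the second spacer is still in the feeder.

```bash
python3 -c "
from station import *
print(hand_in())"
```

```text
the job is handed in; nothing more can be done
None
```

I pressed the plunger once to its stop and let it rise, then pushed the fed spacer flat to about the middle of the green mat; the job is handed in at about 14 s with the hand clear, but hand_in() returned no verdict.

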